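# Clamp a mended vase and hold the pressure

### The job

Set the mended square vase down carefully, without dropping it, upright on the clamp's board between the two jaws and in line with the bar, so that one glazed half faces each jaw, and let go of it. Then work the clamp's orange-tipped trigger back and forth, moving the jaw with the trigger only, until the red spring pad presses on the vase and is pushed about half way back into its jaw, never all the way. Finish with the gripper still on the trigger, holding that pressure, and leave the three round vases alone.

Things in the scene. Friction and masses are not known exactly. Their poses are not given: they have to be found in the camera images.
- clamp: Bench bar clamp, fixed. Plywood board 90 (x) by 350 (y) by 20 mm; origin at table level; y = bar direction, from fixed jaw to trigger. Blue fixed jaw 44 wide, top 90 mm above table, rubber face at y = -140 mm. Toothed bar's top is 64 mm above table. Blue cheeks (y 25 to 75, top 112 mm) carry the trigger; fixed black hand grip at y 126 to 152 mm, top 166 mm.
- seat (a point): Point on the clamp's board (20 mm above the table) for the centre of the vase's underside: on the bar's centre line, 28 mm from the fixed jaw's rubber face (1 mm clear). Axes as the clamp's. The vase may stand up to 20 mm farther towards the trigger (+y), or lightly touch the jaw: the sliding jaw pushes it up against the fixed one.
- vase: Mended square vase, loose, open top, 54 (x) by 48 (y) by 110 mm high, walls 6 mm, 0.3 to 0.5 kg. Origin at the centre of its underside, z up. Half x < 0 is dark brown, the other cream; the seam is the plane x = 0. To be clamped its x axis must lie along the clamp's y, either way round. The fingers take its y faces (48 mm) from above.
- jaw (a joint): Travel of the sliding jaw towards the fixed jaw, m (0 to 0.075; starts at 0 to 0.018). With the pad free the space from pad to fixed jaw is 100 mm minus this. Pumping moves it forward; 6 N of friction keeps it there when the trigger goes back, so a pressure above that lasts only while the trigger is held.
- pad (a joint): How far the red pad is pushed back into the sliding jaw, in m: 0 free, 0.024 fully in (crushing). Spring: 3 N at first, plus 1.5 N per mm.
- pad_front (a point): Centre of the front face of the red pad (44 mm wide, 46 mm high, 8 mm thick), 48 mm above the table; the pad stands on a steel plunger, its front 28 mm ahead of the blue sliding jaw (44 mm wide, 20 mm thick, top 88 mm above the table) when free.
- trigger (a joint): Trigger angle, rad: 0 at rest (leaning 0.2 towards the jaws), 0.45 fully back (leaning 0.25 towards the hand grip); a spring (3 to 5 N at the bar) returns it. Pivot 100 mm above table at clamp y = +50 mm. Pulling moves the jaw 40 mm per rad by a pawl on 7 mm teeth: up to 0.2 rad of a stroke is idle; a full stroke gives about 14 mm, a shorter one 7. Going back the pawl clicks and the jaw stays.
- trigger_bar (a point): Orange round cross bar on the trigger's upper end, 14 mm thick, 46 mm long along clamp x; origin at its centre, 100 mm from the pivot: clamp y = +30 mm at rest, +75 mm fully back; 197 to 200 mm above table. Push it, or pinch it from above with the fingers before and behind it. Jaw force is about 2.5 times the push on it beyond spring and friction.
- brown_vase: Round brown vase with ochre rings, 68 mm across, 120 mm high; bystander. Origin at the centre of its underside.
- white_vase: Round white vase, 60 mm across, 100 mm high; bystander. Origin at the centre of its underside.
- green_vase: Round grey-green vase, 60 mm across, 90 mm high; bystander. Origin at the centre of its underside.
There are look-alikes about, which are no part of the job. Leave any yellow look-alike of the vase alone.

How it is judged (in metres and radians):
On the way, in this order (a step that is already met when the one before it is completed fails the run):
1. the vase stands upright on the board between the jaws, in line with the bar, and the gripper has let go (x of vase in the frame of seat between -0.016 and 0.016 m and y of vase in the frame of seat between -0.008 and 0.045 m and z of vase in the frame of seat between -0.004 and 0.005 m and angle between vase's own z axis and vertical below 0.1 rad and angle between the x axis of vase and the y axis of clamp, either way round below 0.2 rad and contact force between the fingers and vase below 0.3 N and contact force between vase and clamp above 1 N), for 0.2 s.
2. the pad presses on the vase while the trigger is worked (contact force between pad and vase above 2 N and contact force between the fingers and trigger above 1 N), for 0.1 s.
At the end, for the whole second after the job is handed in: Vase upright on the board (0.1 rad), within 8 mm of the fixed jaw, 16 mm of the centre line, in line to 0.12 rad, not touched by the robot; pad presses it with over 8 N and is pushed in 6 to 18 of 24 mm; fingers still push the trigger bar with over 1 N (x of vase in the frame of seat between -0.016 and 0.016 m and y of vase in the frame of seat between -0.008 and 0.008 m and z of vase in the frame of seat between -0.004 and 0.005 m and angle between vase's own z axis and vertical below 0.1 rad and angle between the x axis of vase and the y axis of clamp, either way round below 0.12 rad and value of joint pad between 0.006 and 0.018 m and contact force between pad and vase above 8 N and contact force between the fingers and trigger above 1 N and linear speed of vase below 0.02 m/s and contact force between each of the arm, the fingers and vase below 0.3 N); the arm keeps its last pose, push and grip.
It fails at once if the pad is driven all the way in and crushes the vase (value of joint pad above 0.0225 m or contact force between pad and vase above 50 N).
It fails at once if the vase is toppled (angle between vase's own z axis and vertical above 0.5 rad).
It fails at once if the vase is dropped (contact force between the fingers and vase below 0.1 N and linear speed of vase above 0.5 m/s).
It fails at once if the robot pushes the jaw itself instead of working the trigger (contact force between the fingers and jaw above 5 N).
It fails at once if a round vase is disturbed (distance of any of brown_vase, white_vase, green_vase from where it was at the start of the episode above 0.025 m or angle between any of brown_vase, white_vase, green_vase's own z axis and vertical above 0.3 rad).
It also fails if it takes over 64 s, if anything falls off the work surface, if the arm or the gripper's body presses on something with over 40 N, if the wrist force passes 120 N, or if a joint passes its speed limit or range.

### The arm

A 7-joint arm with a two-finger parallel gripper is mounted at the origin on the work surface. World frame = base frame: x ahead of the robot, y to its left, z up, the work surface at z = 0. Lengths are in mm, angles in rad, forces in N, time in s.
With the tool pointing down it reaches from about 400 to 875 mm from the base axis. Payload 4.4 kg.
Tool frame: the origin (TCP) lies midway between the tips of the shut fingers; the grasp point (between the pads) lies 19 mm behind it; x points along the fingers, z is the direction in which the jaws open and shut, and the axes are right-handed (so a half turn about x gives the same grasp; the last joint's range is limited). The gripper opens to 85 mm and grips with 20 to 120 N. Pads are 22 mm wide; open, the fingers measure 114 mm over their backs; the gripper's body (76 mm by 85 mm) begins 54 mm behind the grasp point. The pads swing forward as they close: fully open they stand 13 mm farther back than shut.
Start: joints at [-1.321, 0.628, 0.038, 1.517, -0.027, 0.996, -0.02], TCP at [201.851, 617.879, 231.313] pointing down, gripper open.
Joint ranges: [-3.06, 3.06], [-0.37, 2.12], [-1.25, 1.32], [0.18, 2.47], [-1.1, 4.24], [0.23, 1.98], [-2.94, 2.94]. Speed limits (rad/s): [2.57, 2.57, 3.14, 3.14, 3.14, 3.14, 3.14].

### API

Orientations are given as [roll, pitch, yaw] about the fixed x, y, z axes, in that order (R = Rz(yaw) Ry(pitch) Rx(roll)).
In Python, from cell import ctrl gives the robot as it stands. The module is installed in compiled form; this text tells all that it offers.
- The arm moves only by the tool servo_tool, never from a script. Its argument "rows" is a list of rows, each an object of numbers: "dx", "dy", "dz": the shift along the tool's x, y, z in units of 750 mm (1.0 is 750 mm); "wx", "wy", "wz": the turn, a rotation vector about the tool's x, y, z in units of 6 degrees (1.0 is 6 degrees); "fingers": the closure, from 0 (fully open) to 1 (shut). In form: [{"dx": .., "dy": .., "dz": .., "wx": .., "wy": .., "wz": .., "fingers": ..}, ...]. A call has 1 to 5 rows; each row shifts and turns the commanded pose from where the row before left it, along the tool's axes as they then stand; what a row does not reach is not made up. A row lasts 1/8 s, in which the tool goes at most 62.5 mm and 10.7 degrees, less where a joint would pass 70% of its speed; a pose out of reach is approached as far as the arm can. A call with a number of a shift or a turn outside -1 to 1 is refused whole. A call with a gripper value outside its range is refused whole. The fingers move at their own pace and stop on an object; the grip force is fixed at half the most. Time passes only in rows, so rows that do not move let the fingers close. It gives the time, the measured TCP pose, the force and the opening at its end, in the units of the state.
- ctrl.read_state(): the state, without advancing time (a new reading comes with each control period).
- ctrl.get_image(name): name is "side" or "top"; returns the picture (400x640x3 uint8, red, green, blue); there is no depth.
- ctrl.camera_info(name): a dict with "fovy" (degrees; the focal length in pixels is half the picture's height over the tangent of half this angle, whatever the lens; pixels are square), "cx", "cy" (the principal point, pixels), "R" (3x3) and "t" (3): a world point X has camera coordinates R X + t. Camera axes: x right, y down, z forward; pixel columns grow to the right and rows downward; lengths in mm; the calibration is good to about 2 mm. A picture is of the moment at which its call begins. camera_info takes no time and is no camera call.
- ctrl.finish_job(): hands the job in, once; it reports no verdict.
Trained networks look in the newest picture that a camera, given by its name, has taken for a name from the list of things; names that differ only in an ending like _2 or _b are one class to them, and where a whole thing is asked for, a point or a joint stands for the part that bears it (a point fixed in the world has none). Each returns a list of dicts, best first, with "conf" (0 to 1); they miss things now and then, are a little off and sometimes report something else, mostly with a low value. They report only what shows in the picture. A call takes as long as a camera call. They do not tell look-alikes from the thing itself.
- ctrl.search_frame(label, camera): "extent" ([centre column, centre row, width, height] in pixels, round what is visible of it).
- ctrl.silhouettes(label, camera): "region" (400x640 bool, what is visible of it) and "extent" ([centre column, centre row, width, height] in pixels, round what is visible of it).
- ctrl.mark_of(label, camera): "point" ([column, row] in pixels: a listed point, or the origin of a listed thing).
The state is a dict: "clock": time; "qpos": joint angles; "qd": joint speeds; "tau": joint torques, N m; "eef_pos": TCP position; "tool_rot": TCP orientation; "force": force on the tool from outside, world axes, zero at the start; "torque": the same for the moment, N m; "width": finger opening in mm.
Only numpy, scipy, OpenCV 4.12 (cv2) and the standard library are available. Lean on these libraries where they do the work, as an engineer would, in place of code of your own. Each camera call takes 0.05 s, during which the arm holds its last target.

## Working session

There is one attempt and no reset: what is moved stays moved. The work goes in short steps, Python scripts to look and compute and a tool call to move; the robot and the scene stay as the last step left them, time stands still between calls to the robot, and variables do not carry over. Pictures are saved under pics/ and viewed, and the job is handed in when it is done.

Besides the shell and the picture viewer there is one more tool, called after "Request:" as a command line: name --argument value ..., lists and objects as JSON in quotes. servo_tool: Moves the arm, as the interface text tells. Its arguments: {"type":"object","properties":{"rows":{"type":"array"}},"required":["rows"]}

```bash
mkdir -p pics
cat > h.py <<'E'
import numpy as np, cv2
from cell import ctrl
def save(cam,fn,crop=None,s=1):
    im=ctrl.get_image(cam)[:,:,::-1]
    if crop: 
        a,b,c,d=crop; im=im[b:d,a:c]
    if s!=1: im=cv2.resize(im,None,fx=s,fy=s,interpolation=cv2.INTER_CUBIC)
    cv2.imwrite('pics/'+fn,im)
def cam(n):
    i=ctrl.camera_info(n); f=200/np.tan(np.radians(i['fovy'])/2)
    return f,i['cx'],i['cy'],np.array(i['R']),np.array(i['t'])
def proj(n,X):
    f,cx,cy,R,t=cam(n); c=R@np.array(X,float)+t
    return np.array([cx+f*c[0]/c[2],cy+f*c[1]/c[2]])
def onz(n,p,z):
    f,cx,cy,R,t=cam(n); d=R.T@np.array([(p[0]-cx)/f,(p[1]-cy)/f,1]); o=-R.T@t
    return o+d*(z-o[2])/d[2]
E
python3 - <<'E'
from h import *
print(ctrl.read_state()); 
for c in('side','top'):
    i=ctrl.camera_info(c);print(c,i, -np.array(i['R']).T@i['t']); save(c,c+'0.png')
    for l in ['clamp','seat','vase','pad_front','trigger_bar','brown_vase','white_vase','green_vase']:
        print(l,[(np.round(d['point']).tolist(),round(d['conf'],2)) for d in ctrl.mark_of(l,c)])
print(ctrl.read_state()['clock'])
E
```

```text
{'clock': 0.0, 'qpos': array([-1.32076628,  0.62932767,  0.0384585 ,  1.51837754, -0.0269798 ,
        0.99632488, -0.02003556]), 'qd': array([ 1.00022836e-04,  9.19067356e-04, -2.47050222e-04,  7.16061662e-05,
        1.61219763e-04, -2.68360724e-04, -4.54106732e-04]), 'tau': array([ 4.78766997e-04, -5.63399756e+01,  1.22675434e+00, -1.93442827e+01,
        1.11549729e-02,  1.02387645e-02,  8.65605529e-06]), 'eef_pos': array([201.68322566, 617.24815557, 230.39832676]), 'tool_rot': array([-3.11474108,  1.56887732, -1.85981296]), 'force': array([-0.00141252,  0.36087252,  0.04174899]), 'torque': array([-0.02009071, -0.04979573, -0.02483209]), 'width': 85.30419312686816}
side {'fovy': 42.51358512546495, 'cx': 318.5626938872931, 'cy': 196.26327953513913, 'R': array([[ 0.96899334, -0.2463129 , -0.01954114],
       [-0.18153806, -0.65605245, -0.73255656],
       [ 0.16761812,  0.71338989, -0.68042563]]), 't': array([-548.857694  ,  199.70334886, 1333.56996272])} [ 344.56272052 -955.53018543 1042.96387168]
clamp [([342.0, 225.0], 0.79), ([355.0, 249.0], 0.71)]
seat [([353.0, 252.0], 0.67)]
[... 215 characters left out ...]
.0, 335.0], 0.57)]
top {'fovy': 46.3678828247865, 'cx': 322.7558475602001, 'cy': 200.01743360427528, 'R': array([[-0.02750532, -0.99944659, -0.0187074 ],
       [-0.99052475,  0.02976925, -0.13406905],
       [ 0.13455176,  0.01484253, -0.9907954 ]]), 't': array([  31.37797413,  583.30262021, 1115.82652783])} [ 428.50232169   -2.56555961 1184.3456178 ]
clamp [([330.0, 181.0], 0.72)]
seat [([372.0, 178.0], 0.7), ([200.0, 182.0], 0.58)]
vase [([385.0, 261.0], 0.67), ([433.0, 269.0], 0.61)]
pad_front [([348.0, 177.0], 0.52)]
trigger_bar [([313.0, 168.0], 0.76)]
brown_vase [([200.0, 250.0], 0.81)]
white_vase [([201.0, 179.0], 0.58)]
green_vase [([458.0, 234.0], 0.89), ([330.0, 182.0], 0.72)]
0.9
```

View pics/side0.png

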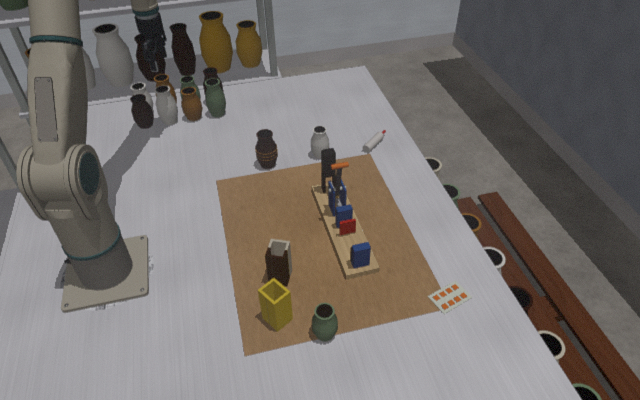

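View pics/top0.png

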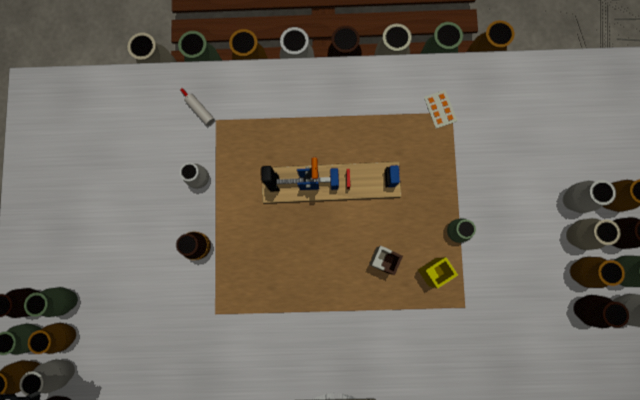

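Run:
```python
from h import *
a=ctrl.get_image('top')[:,:,::-1]
b=ctrl.get_image('side')[:,:,::-1]
cv2.imwrite('pics/topraw.png',a);cv2.imwrite('pics/sideraw.png',b)
r=lambda im,x0,y0,x1,y1,s:cv2.resize(im[y0:y1,x0:x1],None,fx=s,fy=s,interpolation=cv2.INTER_CUBIC)
cv2.imwrite('pics/c1.png',np.vstack([r(a,250,150,410,210,5),]))
cv2.imwrite('pics/c2.png',np.hstack([r(a,355,230,465,300,4),r(b,250,225,330,295,4)]))
cv2.imwrite('pics/c3.png',r(b,300,140,390,285,4))
```

```text
(no output)
```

View pics/c1.png

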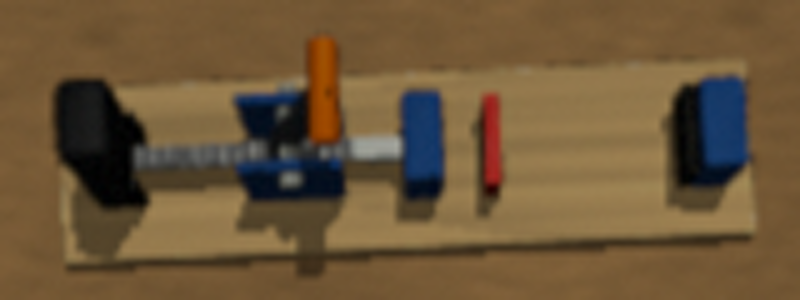

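View pics/c2.png

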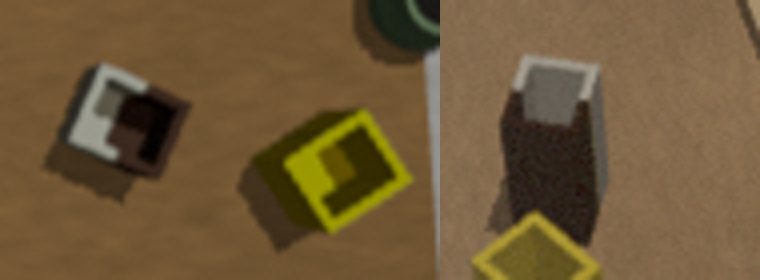

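View pics/c3.png

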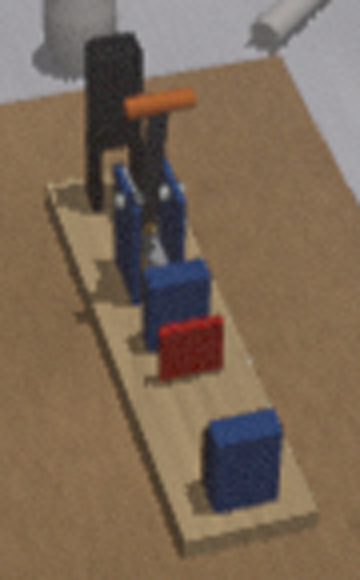

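```bash
cat > fit.py <<'E'
from h import *
from scipy.optimize import least_squares
def loc(p,X):
    x,y,th=p;c,s=np.cos(th),np.sin(th);X=np.asarray(X,float)
    return np.c_[x+c*X[:,0]-s*X[:,1],y+s*X[:,0]+c*X[:,1],X[:,2]]
def pj(n,P): return np.array([proj(n,q) for q in P])
E
python3 - <<'E'
from fit import *
import json
o=np.array([355,230]);tc=o+np.array([[102,62],[190,103],[158,180],[68,138]])/4
for q in tc: print(np.round(onz('top',q,110),1))
V=[[27,-24,110],[-27,-24,110],[-27,24,110],[27,24,110]]
# side rim corners (crop origin 250,225; starts at col 440 in picture)
# order unknown -> use sil fit below
W=[onz('top',q,110)[:2] for q in tc]; c=np.mean(W,0); print('c',c)
d=(np.array(W[0])-W[1]); print('x dir',np.degrees(np.arctan2(d[1],d[0])))
# silhouette fit both cams
sil={}
for n in('top','side'):
    r=ctrl.silhouettes('vase',n)
    for k in r: print(n,np.round(k['extent']),round(k['conf'],2))
    r=[k for k in r if abs(k['extent'][0]-(387 if n=='top' else 278))<7 and abs(k['extent'][1]-260)<9]
    sil[n]=r[0]['region'] if r else None
box=[[a,b,z] for a in(-27,27) for b in(-24,24) for z in(0,110)]
from scipy.optimize import minimize
def iou(p,n):
    pts=pj(n,loc(p,box)); m=np.zeros((1600,2560),np.uint8)
    cv2.fillConvexPoly(m,cv2.convexHull(np.round((pts+.5)*4-.5).astype(np.int32)),1)
    s=cv2.resize(sil[n].astype(np.uint8),(2560,1600),interpolation=cv2.INTER_NEAREST)
    if n=='side': s=s.copy();s[4*280:]=0;m[4*280:]=0
    return (s&m).sum()/(s|m).sum()
p0=np.r_[c,np.arctan2(d[1],d[0])]
for ns in(['top'],['side'],['top','side']):
    if any(sil[n] is None for n in ns): continue
    f=lambda q:-np.mean([iou(p0+q*np.array([10,10,.2]),n) for n in ns])
    r=minimize(f,[0,0,0],method='Nelder-Mead',options=dict(initial_simplex=np.array([[0,0,0],[.6,0,0],[0,.6,0],[0,0,.6]]),maxiter=120))
    print(ns,np.round(p0+r.x*np.array([10,10,.2]),3),r.fun)
# clamp from manual corners
o=np.array([250,150]);tb=o+np.array([[745,62],[755,237],[68,267]])/5
for q in tb: print('board',np.round(onz('top',q,20),1))
bar=o+np.array([[323,40],[323,140]])/5; print('bar top',[np.round(onz('top',q,202),1) for q in bar])
bs=np.array([300,140])+np.array([[126,102],[195,98]])/4; print('bar side',[np.round(onz('side',q,200),1) for q in bs])
for l,z in(('seat',20),('pad_front',48),('trigger_bar',199)):
  for n in('top','side'):
    for k in ctrl.mark_of(l,n)[:1]: print(l,n,np.round(onz(n,k['point'],z),1))
E
```

```text
[ 465.5 -115.6  110. ]
[ 440.9 -164.5  110. ]
[ 398.1 -144.3  110. ]
[423.1 -94.4 110. ]
c [ 431.89900332 -129.69958852]
x dir 63.28135311692536
top [437. 271.  36.  30.] 0.93
top [385. 264.  31.  30.] 0.87
side [279. 262.  29.  47.] 0.95
side [276. 304.  31.  57.] 0.64
side [340. 179.  15.  35.] 0.61
['top'] [ 431.538 -128.954    1.131] -0.9515591292410277
['side'] [ 432.346 -128.139    1.104] -0.9695180034292246
['top', 'side'] [ 431.83  -128.728    1.121] -0.9580592605344056
board [ 677.1 -181.1   20. ]
board [ 587.3 -181.7   20. ]
board [582.5 164.1  20. ]
bar top [array([653.6,  27.2, 202. ]), array([609.9,  28.3, 202. ])]
bar side [array([613. ,  32.1, 200. ]), array([656.8,  24.1, 200. ])]
seat top [ 639.6 -101.3   20. ]
seat side [ 635.1 -107.9   20. ]
pad_front top [637.  -49.7  48. ]
pad_front side [643.8 -50.8  48. ]
trigger_bar top [627.7  34.4 199. ]
trigger_bar side [635.4  27.1 199. ]
```

```bash
cat > ov.py <<'E'
from fit import *
import sys
def boxp(x0,x1,y0,y1,z0,z1): return [[a,b,z] for a in(x0,x1) for b in(y0,y1) for z in(z0,z1)]
E=[(0,1),(2,3),(4,5),(6,7),(0,2),(1,3),(4,6),(5,7),(0,4),(1,5),(2,6),(3,7)]
def model(j): return [(boxp(-45,45,-175,175,0,20),(0,255,0)),(boxp(-22,22,-160,-140,20,90),(255,255,0)),(boxp(-22,22,-40-j,-32-j,25,71),(0,255,255)),(boxp(-22,22,-12-j,8-j,20,88),(255,0,255)),(boxp(-23,23,23,37,193,207),(255,255,255)),(boxp(-18,18,126,152,20,166),(0,0,255))]
def draw(im,n,p,mods,crop,s):
    x0,y0,x1,y1=crop
    o=cv2.resize(im[y0:y1,x0:x1],None,fx=s,fy=s,interpolation=cv2.INTER_CUBIC)
    for b,c in mods:
        q=((pj(n,loc(p,b))-[x0,y0]+.5)*s-.5)
        for i,j in E: cv2.line(o,tuple(np.round(q[i]*8).astype(int)),tuple(np.round(q[j]*8).astype(int)),c,1,cv2.LINE_AA,3)
    return o
E
python3 - <<'E'
from ov import *
a=cv2.imread('pics/topraw.png');b=cv2.imread('pics/sideraw.png')
p=[631,-6.4,.012]
m=model(3)
cv2.imwrite('pics/o1.png',draw(a,'top',p,m,(250,150,410,210),5))
cv2.imwrite('pics/o2.png',draw(b,'side',p,m,(300,140,390,285),4))
E
```

```text
(no output)
```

View pics/o1.png

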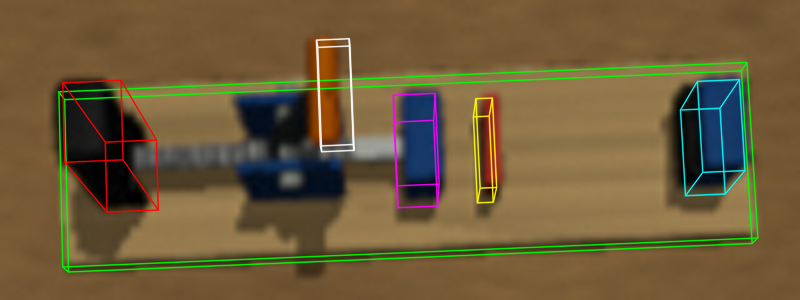

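View pics/o2.png

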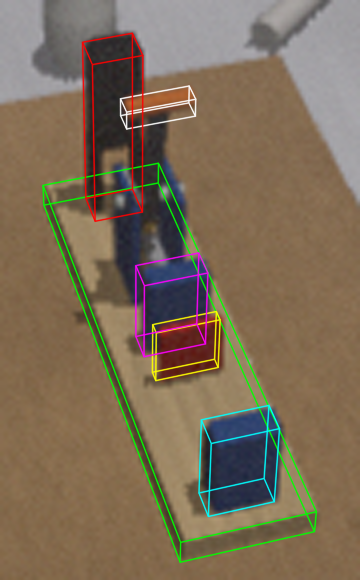

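```bash
cat > go.py <<'E'
from h import *
from scipy.spatial.transform import Rotation as Ro
import sys
def plan(pos,yawz=None,maxmm=60):
    """yawz: desired world angle of tool z (mod pi), tool x down"""
    s=ctrl.read_state(); R=Ro.from_euler('xyz',s['tool_rot']); M=R.as_matrix()
    cur=s['eef_pos']; print('clk',round(s['clock'],2),'pos',np.round(cur,1),'x',np.round(M[:,0],3),'zang',round(np.degrees(np.arctan2(M[1,2],M[0,2])),1),'F',np.round(s['force'],1),'w',round(s['width'],1))
    d=M.T@(np.array(pos)-cur)/750
    n=int(np.ceil(np.linalg.norm(d)*750/maxmm))
    out=[d]
    if yawz is not None:
        best=None
        for k in(0,180):
            a=np.radians(yawz+k); z=np.array([np.cos(a),np.sin(a),0]); x=np.array([0,0,-1.]); T=np.c_[x,np.cross(z,x),z]
            w=(R.inv()*Ro.from_matrix(T)).as_rotvec()
            if best is None or np.linalg.norm(w)<np.linalg.norm(best): best=w
        w=np.degrees(best)/6; n=max(n,int(np.ceil(np.abs(w).max()))); print('n',n,'total d',np.round(d,4),'w',np.round(w,2),'per row',np.round(d/n,4),np.round(w/n,3))
    else: print('n',n,'total d',np.round(d,4),'per row',np.round(d/n,4))
if __name__=='__main__':
    v=[float(a) for a in sys.argv[1:]]; plan(v[:3],v[3] if len(v)>3 else None)
E
python3 go.py 480 230 250; python3 go.py 431.8 -128.7 250 154
```

```text
clk 1.4 pos [201.8 617.9 231.3] x [-0.  0. -1.] zang 71.9 F [ 0.4 -0.5 -0.1] w 85.4
n 8 total d [-0.025  -0.5132 -0.3764] per row [-0.0031 -0.0641 -0.0471]
clk 1.4 pos [201.8 617.9 231.3] x [-0.  0. -1.] zang 71.9 F [ 0.4 -0.5 -0.1] w 85.4
n 14 total d [-0.025  -0.6006 -0.851 ] w [-13.68   0.    -0.  ] per row [-0.0018 -0.0429 -0.0608] [-0.977  0.    -0.   ]
```

Request:
servo_tool --rows '[{"dx":-0.003,"dy":-0.064,"dz":-0.047,"fingers":0},{"dx":-0.003,"dy":-0.064,"dz":-0.047,"fingers":0},{"dx":-0.003,"dy":-0.064,"dz":-0.047,"fingers":0},{"dx":-0.003,"dy":-0.064,"dz":-0.047,"fingers":0}]'

```text
schema error: expected keys dx, dy, dz, wx, wy, wz, fingers
```

Request:
servo_tool --rows '[{"dx":-0.003,"dy":-0.064,"dz":-0.047,"fingers":0},{"dx":-0.003,"dy":-0.064,"dz":-0.047,"fingers":0},{"dx":-0.003,"dy":-0.064,"dz":-0.047,"fingers":0},{"dx":-0.003,"dy":-0.064,"dz":-0.047,"fingers":0}]'

```text
schema error: expected keys dx, dy, dz, wx, wy, wz, fingers
```

```bash
python3 go.py 431.8 -128.7 250; python3 -c "
from h import *;print(ctrl.read_state()['qpos'])"
```

```text
clk 1.4 pos [201.8 617.9 231.3] x [-0.  0. -1.] zang 71.9 F [ 0.4 -0.5 -0.1] w 85.4
n 14 total d [-0.025  -0.6006 -0.851 ] per row [-0.0018 -0.0429 -0.0608]
[-1.32081897  0.62841339  0.03847285  1.51740763 -0.02699209  0.99628427
 -0.0200428 ]
```

Request:
servo_tool --rows '[{"dx":-0.003,"dy":-0.064,"dz":-0.047,"wx":0,"wy":0,"wz":0,"fingers":0},{"dx":-0.003,"dy":-0.064,"dz":-0.047,"wx":0,"wy":0,"wz":0,"fingers":0},{"dx":-0.003,"dy":-0.064,"dz":-0.047,"wx":0,"wy":0,"wz":0,"fingers":0},{"dx":-0.003,"dy":-0.064,"dz":-0.047,"wx":0,"wy":0,"wz":0,"fingers":0}]'

```text
clock: 1.9
eef_pos: [341.6, 422.7, 240.6]
tool_rot: [-0.525, 1.57, 0.73]
force: [0.7, -0.1, 0.0]
width: 85.3
```

Request:
servo_tool --rows '[{"dx":-0.003,"dy":-0.064,"dz":-0.047,"wx":0,"wy":0,"wz":0,"fingers":0},{"dx":-0.003,"dy":-0.064,"dz":-0.047,"wx":0,"wy":0,"wz":0,"fingers":0},{"dx":-0.003,"dy":-0.064,"dz":-0.047,"wx":0,"wy":0,"wz":0,"fingers":0},{"dx":-0.003,"dy":-0.064,"dz":-0.047,"wx":0,"wy":0,"wz":0,"fingers":0}]'

```text
clock: 2.4
eef_pos: [480.4, 229.1, 249.7]
tool_rot: [-0.624, 1.57, 0.631]
force: [0.1, 0.3, -0.3]
width: 85.6
```

```bash
python3 go.py 431.8 -128.7 250; python3 -c "
from h import *;print(ctrl.read_state()['qpos'])"
```

```text
clk 2.4 pos [480.4 229.1 249.7] x [ 0.001  0.001 -1.   ] zang 71.9 F [ 0.1  0.3 -0.3] w 85.6
n 7 total d [-0.0007 -0.0865 -0.4736] per row [-0.0001 -0.0124 -0.0677]
[-0.54465883  0.43738367  0.06767474  1.82559092 -0.03739686  0.87885915
  0.79566835]
```

Request:
servo_tool --rows '[{"dx":0,"dy":-0.017,"dz":-0.079,"wx":0,"wy":0,"wz":0,"fingers":0},{"dx":0,"dy":-0.017,"dz":-0.079,"wx":0,"wy":0,"wz":0,"fingers":0},{"dx":0,"dy":-0.017,"dz":-0.079,"wx":0,"wy":0,"wz":0,"fingers":0},{"dx":0,"dy":-0.017,"dz":-0.079,"wx":0,"wy":0,"wz":0,"fingers":0},{"dx":0,"dy":-0.017,"dz":-0.079,"wx":0,"wy":0,"wz":0,"fingers":0}]'

```text
clock: 3.02
eef_pos: [447.8, -72.7, 249.7]
tool_rot: [-1.283, 1.569, -0.028]
force: [1.5, -0.4, 0.2]
width: 85.5
```

Request:
servo_tool --rows '[{"dx":0,"dy":0,"dz":-0.079,"wx":1,"wy":0,"wz":0,"fingers":0},{"dx":0,"dy":0,"dz":0,"wx":1,"wy":0,"wz":0,"fingers":0},{"dx":0,"dy":0,"dz":0,"wx":1,"wy":0,"wz":0,"fingers":0},{"dx":0,"dy":0,"dz":0,"wx":1,"wy":0,"wz":0,"fingers":0},{"dx":0,"dy":0,"dz":0,"wx":1,"wy":0,"wz":0,"fingers":0}]'

```text
clock: 3.65
eef_pos: [429.5, -127.2, 249.5]
tool_rot: [-0.688, 1.57, 0.04]
force: [-0.2, -0.4, -0.4]
width: 85.2
```

Request:
servo_tool --rows '[{"dx":0,"dy":0,"dz":0,"wx":1,"wy":0,"wz":0,"fingers":0},{"dx":0,"dy":0,"dz":0,"wx":1,"wy":0,"wz":0,"fingers":0},{"dx":0,"dy":0,"dz":0,"wx":1,"wy":0,"wz":0,"fingers":0},{"dx":0,"dy":0,"dz":0,"wx":1,"wy":0,"wz":0,"fingers":0},{"dx":0,"dy":0,"dz":0,"wx":1,"wy":0,"wz":0,"fingers":0}]'

```text
clock: 4.28
eef_pos: [429.6, -127.1, 249.5]
tool_rot: [-0.139, 1.57, 0.065]
force: [-0.9, 0.0, -1.1]
width: 85.4
```

Request:
servo_tool --rows '[{"dx":0,"dy":0,"dz":0,"wx":1,"wy":0,"wz":0,"fingers":0},{"dx":0,"dy":0,"dz":0,"wx":1,"wy":0,"wz":0,"fingers":0},{"dx":0,"dy":0,"dz":0,"wx":1,"wy":0,"wz":0,"fingers":0},{"dx":0,"dy":0,"dz":0,"wx":1,"wy":0,"wz":0,"fingers":0},{"dx":0,"dy":0,"dz":0,"wx":1,"wy":0,"wz":0,"fingers":0}]'

```text
clock: 4.9
eef_pos: [429.6, -127.1, 249.5]
tool_rot: [0.56, 1.57, 0.241]
force: [-0.1, -0.1, -0.1]
width: 85.4
```

```bash
python3 go.py 431.8 -128.7 180 154.2; python3 -c "
from h import *;print(ctrl.read_state()['qpos']);save('side','s1.png',(220,100,380,350),3)"
```

```text
clk 4.9 pos [ 429.6 -127.1  249.5] x [ 0.  0. -1.] zang -18.3 F [-0.1 -0.1 -0.1] w 85.4
n 2 total d [ 0.0926 -0.0011  0.0035] w [ 1.25  0.   -0.  ] per row [ 0.0463 -0.0006  0.0017] [ 0.626  0.002 -0.001]
[-0.18539246  0.35720804  0.55163938  2.04087015 -0.25632526  0.80919284
  0.19733992]
```

Request:
servo_tool --rows '[{"dx":0.06,"dy":-0.001,"dz":0.0035,"wx":0.63,"wy":0,"wz":0,"fingers":0},{"dx":0.033,"dy":0,"dz":0,"wx":0.62,"wy":0,"wz":0,"fingers":0},{"dx":0,"dy":0,"dz":0,"wx":0,"wy":0,"wz":0,"fingers":0}]'

```text
clock: 5.32
eef_pos: [430.6, -128.3, 178.4]
tool_rot: [-2.86, 1.567, 2.978]
force: [-0.7, -0.2, 0.0]
width: 85.4
```

```bash
python3 go.py 431.8 -128.7 72 154.2; python3 -c "
from h import *
a=ctrl.get_image('top')[180:340,300:500,::-1];b=ctrl.get_image('side')[180:340,200:360,::-1]
cv2.imwrite('pics/s2.png',cv2.resize(np.hstack([a,b]),None,fx=2.2,fy=2.2,interpolation=2))"
```

```text
clk 5.33 pos [ 430.6 -128.3  178.4] x [-0.004  0.001 -1.   ] zang -25.5 F [-0.7 -0.2  0. ] w 85.4
n 2 total d [0.1419 0.0004 0.0022] w [ 0.05 -0.03  0.01] per row [0.0709 0.0002 0.0011] [ 0.025 -0.017  0.005]
```

View pics/s2.png

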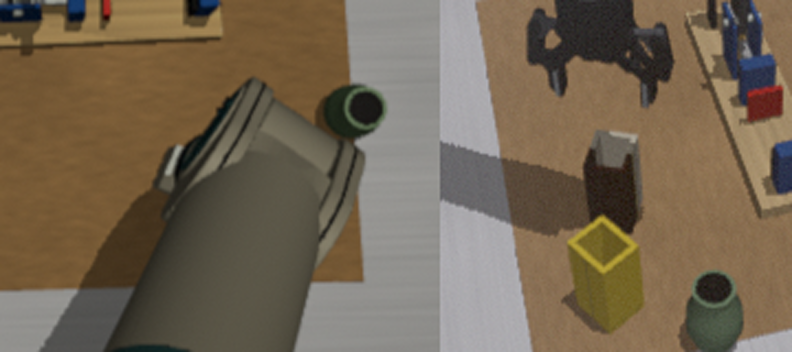

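The picture shows the open fingers at (550,80) and (650,90), above and on either side of the half-brown, half-cream vase at (612,165). It is the only two-tone one and fits the description. The yellow look-alike (605,275) stands in front and clear of it. I'm descending.

Request:
servo_tool --rows '[{"dx":0.05,"dy":0,"dz":0.002,"wx":0.05,"wy":0,"wz":0,"fingers":0},{"dx":0.05,"dy":0,"dz":0,"wx":0,"wy":0,"wz":0,"fingers":0},{"dx":0.042,"dy":0,"dz":0,"wx":0,"wy":0,"wz":0,"fingers":0},{"dx":0,"dy":0,"dz":0,"wx":0,"wy":0,"wz":0,"fingers":0.2},{"dx":0,"dy":0,"dz":0,"wx":0,"wy":0,"wz":0,"fingers":0.3}]'

```text
clock: 6.05
eef_pos: [434.2, -129.8, 74.5]
tool_rot: [0.216, 1.568, -0.236]
force: [-0.4, -0.7, -0.7]
width: 59.8
```

Request:
servo_tool --rows '[{"dx":0,"dy":0,"dz":0,"wx":0,"wy":0,"wz":0,"fingers":0.4},{"dx":0,"dy":0,"dz":0,"wx":0,"wy":0,"wz":0,"fingers":0.5},{"dx":0,"dy":0,"dz":0,"wx":0,"wy":0,"wz":0,"fingers":0.7},{"dx":0,"dy":0,"dz":0,"wx":0,"wy":0,"wz":0,"fingers":1},{"dx":0,"dy":0,"dz":0,"wx":0,"wy":0,"wz":0,"fingers":1}]'

```text
clock: 6.68
eef_pos: [433.5, -129.2, 74.5]
tool_rot: [0.574, 1.569, 0.123]
force: [-1.5, 0.0, 9.3]
width: 47.5
```

```bash
python3 go.py 431.8 -128.7 200 ; python3 -c "
from h import *
a=ctrl.get_image('top')[180:340,300:500,::-1];b=ctrl.get_image('side')[180:340,200:360,::-1]
cv2.imwrite('pics/s3.png',cv2.resize(np.hstack([a,b]),None,fx=2.2,fy=2.2,interpolation=2))"
```

```text
clk 6.67 pos [ 433.5 -129.2   74.5] x [ 0.002  0.    -1.   ] zang -25.9 F [-1.5  0.   9.3] w 47.5
n 3 total d [-0.1673 -0.0002 -0.0021] per row [-0.0558 -0.0001 -0.0007]
```

View pics/s3.png

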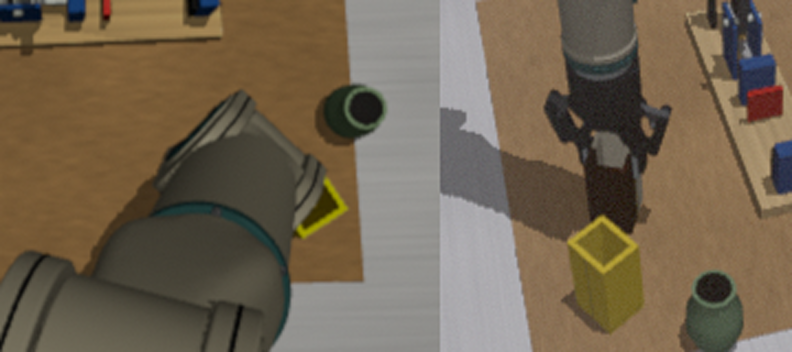

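The vase is held (47.5 mm opening). I'm lifting it.

Request:
servo_tool --rows '[{"dx":-0.02,"dy":0,"dz":0,"wx":0,"wy":0,"wz":0,"fingers":1},{"dx":-0.035,"dy":0,"dz":0,"wx":0,"wy":0,"wz":0,"fingers":1},{"dx":-0.045,"dy":0,"dz":0,"wx":0,"wy":0,"wz":0,"fingers":1},{"dx":-0.045,"dy":0,"dz":0,"wx":0,"wy":0,"wz":0,"fingers":1},{"dx":-0.02,"dy":0,"dz":0,"wx":0,"wy":0,"wz":0,"fingers":1}]'

```text
clock: 7.4
eef_pos: [433.8, -129.4, 199.0]
tool_rot: [0.33, 1.567, -0.122]
force: [0.1, -0.3, -3.9]
width: 47.3
```

```bash
python3 go.py 633.5 -108 200 0.7 ; python3 -c "
from h import *
b=ctrl.get_image('side')[100:340,180:420,::-1]
cv2.imwrite('pics/s4.png',cv2.resize(b,None,fx=2.2,fy=2.2,interpolation=2))"
```

```text
clk 7.4 pos [ 433.8 -129.4  199. ] x [ 0.003 -0.    -1.   ] zang -25.9 F [ 0.1 -0.3 -3.9] w 47.3
n 5 total d [-0.0004  0.1419  0.2272] w [-4.43  0.03 -0.  ] per row [-0.0001  0.0284  0.0454] [-0.886  0.006 -0.001]
```

View pics/s4.png

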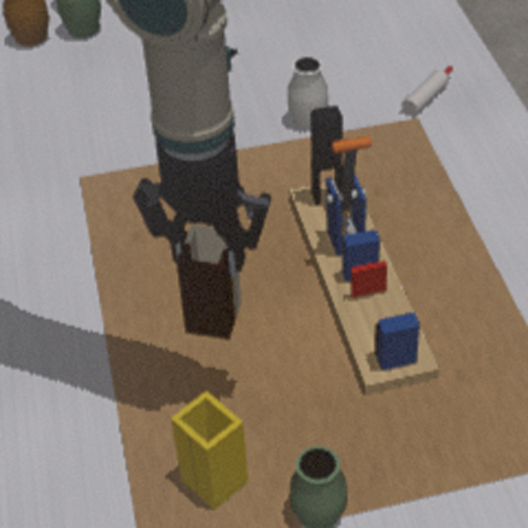

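The vase is held upright and lifted, with its bottom at (210,330). Next I turn it into line with the clamp.

Request:
servo_tool --rows '[{"dx":0,"dy":0,"dz":0,"wx":-0.8,"wy":0,"wz":0,"fingers":1},{"dx":0,"dy":0,"dz":0,"wx":-0.9,"wy":0,"wz":0,"fingers":1},{"dx":0,"dy":0,"dz":0,"wx":-1,"wy":0,"wz":0,"fingers":1},{"dx":0,"dy":0,"dz":0,"wx":-1,"wy":0,"wz":0,"fingers":1},{"dx":0,"dy":0,"dz":0,"wx":-0.73,"wy":0.03,"wz":0,"fingers":1}]'

```text
clock: 8.07
eef_pos: [432.5, -129.1, 196.7]
tool_rot: [3.007, 1.567, 3.022]
force: [-0.4, -0.6, -2.4]
width: 47.4
```

```bash
python3 go.py 633.5 -108 200 0.7
```

```text
clk 8.07 pos [ 432.5 -129.1  196.7] x [-0.004  0.    -1.   ] zang 0.9 F [-0.4 -0.6 -2.4] w 47.4
n 4 total d [-0.0054  0.0241  0.2683] w [ 0.03 -0.03 -0.  ] per row [-0.0013  0.006   0.0671] [ 0.006 -0.009 -0.001]
```

Request:
servo_tool --rows '[{"dx":-0.001,"dy":0.005,"dz":0.05,"wx":0,"wy":0,"wz":0,"fingers":1},{"dx":-0.001,"dy":0.005,"dz":0.06,"wx":0,"wy":0,"wz":0,"fingers":1},{"dx":-0.001,"dy":0.005,"dz":0.06,"wx":0,"wy":0,"wz":0,"fingers":1},{"dx":-0.001,"dy":0.005,"dz":0.06,"wx":0,"wy":0,"wz":0,"fingers":1},{"dx":-0.001,"dy":0.004,"dz":0.038,"wx":0,"wy":0,"wz":0,"fingers":1}]'

```text
clock: 8.7
eef_pos: [635.5, -107.9, 199.2]
tool_rot: [3.008, 1.568, 3.022]
force: [-1.4, -0.6, -2.9]
width: 47.1
```

Request:
servo_tool --rows '[{"dx":0,"dy":0,"dz":0,"wx":0,"wy":0,"wz":0,"fingers":1},{"dx":0,"dy":0,"dz":0,"wx":0,"wy":0,"wz":0,"fingers":1}]'

```text
clock: 8.95
eef_pos: [632.4, -109.0, 199.2]
tool_rot: [3.096, 1.565, 3.108]
force: [-0.1, -0.7, -3.0]
width: 47.6
```

```bash
python3 go.py 633.5 -108 96 0.7;  python3 - <<'E'
from ov import *
b=np.ascontiguousarray(ctrl.get_image('side')[:,:,::-1]);a=np.ascontiguousarray(ctrl.get_image('top')[:,:,::-1])
m=model(7)
p=[632.5,-5,.012]
s=ctrl.read_state()['eef_pos']; z=s[2]-74.5
o=draw(b,'side',p,m,(300,100,400,285),3)
q=pj('side',loc([s[0],s[1],np.pi/2+.012],boxp(-27,27,-24,24,z,z+110)))
for i,j in E: cv2.line(o,*[tuple(np.round((k-[300,100])*3).astype(int)) for k in(q[i],q[j])],(255,255,255),1)
o2=draw(b,'side',p,[],(300,100,400,285),3)
cv2.imwrite('pics/s5.png',np.hstack([o2,o]))
E
```

```text
clk 8.95 pos [ 632.4 -109.   199.2] x [-0.006  0.    -1.   ] zang 0.7 F [-0.1 -0.7 -3. ] w 47.6
n 2 total d [0.1376 0.0013 0.0023] w [-0.01 -0.05 -0.  ] per row [0.0688 0.0007 0.0011] [-0.003 -0.027 -0.001]
```

View pics/s5.png

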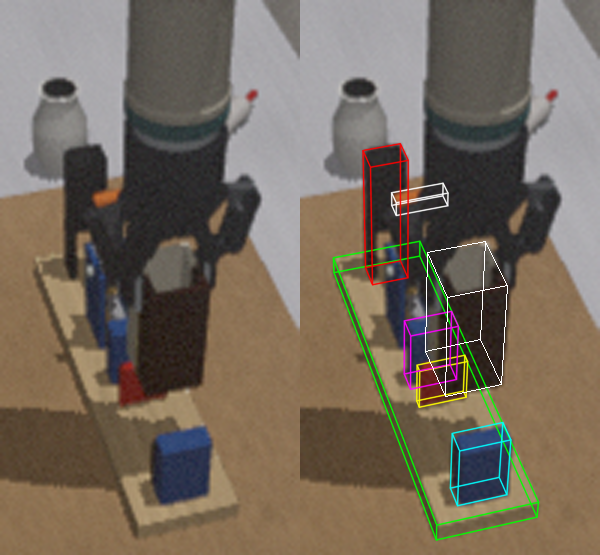

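The overlaid vase box matches the image (bottom corners at 446 and 503 columns). It stands in line above the gap, with the fixed jaw at (183,465) clear of it. I'm lowering it.

Request:
servo_tool --rows '[{"dx":0.04,"dy":0.001,"dz":0.002,"wx":0,"wy":-0.03,"wz":0,"fingers":1},{"dx":0.04,"dy":0,"dz":0,"wx":0,"wy":-0.02,"wz":0,"fingers":1},{"dx":0.035,"dy":0,"dz":0,"wx":0,"wy":0,"wz":0,"fingers":1},{"dx":0.01,"dy":0,"dz":0,"wx":0,"wy":0,"wz":0,"fingers":1},{"dx":0.005,"dy":0,"dz":0,"wx":0,"wy":0,"wz":0,"fingers":1}]'

```text
clock: 9.68
eef_pos: [635.4, -108.5, 102.8]
tool_rot: [-0.029, 1.568, -0.018]
force: [0.3, 1.2, -2.0]
width: 47.6
```

```bash
python3 go.py 633.5 -108 95 0.7;  python3 - <<'E'
from h import *
save('side','s6.png',(290,90,420,290),3)
E
```

```text
clk 9.68 pos [ 635.4 -108.5  102.8] x [ 0.003 -0.    -1.   ] zang 0.7 F [ 0.3  1.2 -2. ] w 47.6
n 1 total d [ 0.0104  0.0007 -0.0025] w [-0.01  0.02  0.  ] per row [ 0.0104  0.0007 -0.0025] [-0.006  0.025  0.001]
```

View pics/s6.png

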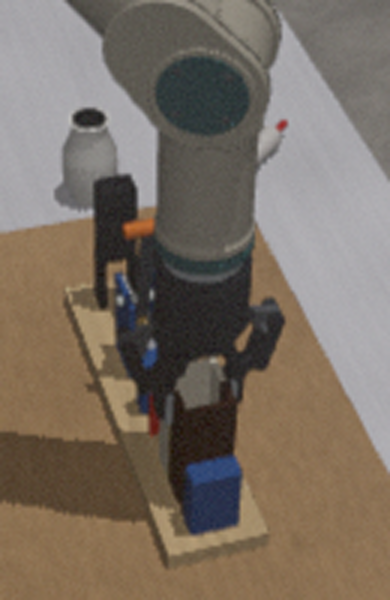

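The brown half is just behind the fixed jaw (213,495) and the red pad is behind the vase at (153,412), so the vase lies between them. I'm lowering the last few mm slowly.

Request:
servo_tool --rows '[{"dx":0.005,"dy":0,"dz":-0.002,"wx":0,"wy":0.02,"wz":0,"fingers":1},{"dx":0.003,"dy":0,"dz":0,"wx":0,"wy":0,"wz":0,"fingers":1},{"dx":0,"dy":0,"dz":0,"wx":0,"wy":0,"wz":0,"fingers":1}]'

```text
clock: 10.1
eef_pos: [633.8, -108.1, 96.5]
tool_rot: [1.242, 1.571, 1.254]
force: [0.4, 0.6, -3.4]
width: 47.0
```

Request:
servo_tool --rows '[{"dx":0.0013,"dy":0,"dz":0,"wx":0,"wy":0,"wz":0,"fingers":1},{"dx":0,"dy":0,"dz":0,"wx":0,"wy":0,"wz":0,"fingers":1}]'

```text
clock: 10.35
eef_pos: [633.8, -108.2, 95.4]
tool_rot: [1.8, 1.571, 1.812]
force: [0.0, 0.2, -2.6]
width: 47.6
```

Request:
servo_tool --rows '[{"dx":0.0013,"dy":0,"dz":0,"wx":0,"wy":0,"wz":0,"fingers":1},{"dx":0,"dy":0,"dz":0,"wx":0,"wy":0,"wz":0,"fingers":1}]'

```text
clock: 10.6
eef_pos: [633.9, -108.2, 94.7]
tool_rot: [0.395, 1.571, 0.407]
force: [-0.6, -0.1, -0.8]
width: 47.2
```

The force is easing (−3 to −0.8 N), so the vase has touched the board. I'm releasing it.

Request:
servo_tool --rows '[{"dx":0.0007,"dy":0,"dz":0,"wx":0,"wy":0,"wz":0,"fingers":1},{"dx":0,"dy":0,"dz":0,"wx":0,"wy":0,"wz":0,"fingers":0.4},{"dx":0,"dy":0,"dz":0,"wx":0,"wy":0,"wz":0,"fingers":0.2},{"dx":0,"dy":0,"dz":0,"wx":0,"wy":0,"wz":0,"fingers":0},{"dx":0,"dy":0,"dz":0,"wx":0,"wy":0,"wz":0,"fingers":0}]'

```text
clock: 11.22
eef_pos: [633.9, -108.2, 93.9]
tool_rot: [0.868, 1.571, 0.88]
force: [-0.1, 0.5, 0.5]
width: 85.5
```

Request:
servo_tool --rows '[{"dx":0,"dy":0,"dz":0,"wx":0,"wy":0,"wz":0,"fingers":0},{"dx":0,"dy":0,"dz":0,"wx":0,"wy":0,"wz":0,"fingers":0},{"dx":-0.02,"dy":0,"dz":0,"wx":0,"wy":0,"wz":0,"fingers":0},{"dx":-0.05,"dy":0,"dz":0,"wx":0,"wy":0,"wz":0,"fingers":0},{"dx":-0.06,"dy":0,"dz":0,"wx":0,"wy":0,"wz":0,"fingers":0}]'

```text
clock: 11.85
eef_pos: [633.5, -108.2, 192.9]
tool_rot: [3.06, 1.57, 3.072]
force: [0.5, -0.6, 0.0]
width: 85.3
```

Request:
servo_tool --rows '[{"dx":-0.06,"dy":0,"dz":0,"wx":0,"wy":0,"wz":0,"fingers":0},{"dx":-0.06,"dy":0,"dz":0,"wx":0,"wy":0,"wz":0,"fingers":0},{"dx":-0.02,"dy":0,"dz":0,"wx":0,"wy":0,"wz":0,"fingers":0}]'

```text
clock: 12.22
eef_pos: [635.2, -108.9, 300.8]
tool_rot: [-0.159, 1.564, -0.148]
force: [0.2, 0.0, -0.2]
width: 85.2
```

```bash
python3 go.py 633.5 26 270 90.7;  python3 - <<'E'
from h import *
save('side','s7.png',(290,120,410,290),3.5);print(ctrl.read_state()['qpos'])
for l,z in(('trigger_bar',199),('pad_front',48),('vase',20)):
  for n in('side',):
    for k in ctrl.mark_of(l,n)[:2]: print(l,n,np.round(onz(n,k['point'],z),1),round(k['conf'],2))
E
```

```text
clk 12.22 pos [ 635.2 -108.9  300.8] x [ 0.006 -0.001 -1.   ] zang 0.7 F [ 0.2  0.  -0.2] w 85.2
n 15 total d [ 0.0409  0.18   -0.0004] w [15.    0.06 -0.04] per row [ 0.0027  0.012  -0.    ] [ 1.     0.004 -0.003]
[-0.12862276  0.58808986  0.44202635  1.45699676 -0.26411705  1.14872888
  0.36705322]
trigger_bar side [633.8  25.5 199. ] 0.62
pad_front side [639.8 -51.2  48. ] 0.41
vase side [ 404.8 -250.    20. ] 0.77
```

View pics/s7.png

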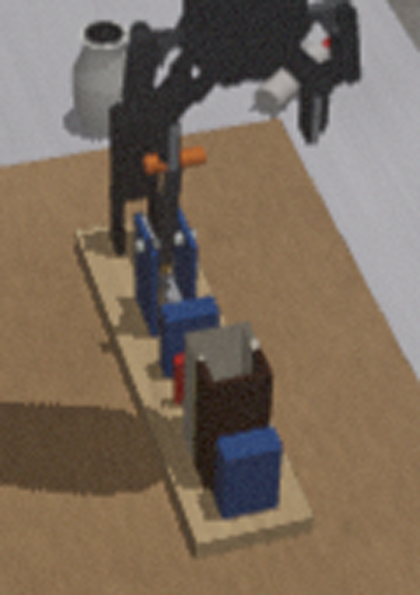

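The vase stands upright on the board between the jaws: brown side at (235,415), fixed jaw at (250,470), pad just behind at (180,378). I'll shut the fingers and go in front of the orange bar (175,160), then push it towards the hand grip.

Request:
servo_tool --rows '[{"dx":0,"dy":0.04,"dz":-0.001,"wx":0,"wy":0.05,"wz":-0.04,"fingers":0.5},{"dx":0,"dy":0.04,"dz":0,"wx":0,"wy":0,"wz":0,"fingers":1},{"dx":0,"dy":0.04,"dz":0,"wx":0,"wy":0,"wz":0,"fingers":1},{"dx":0,"dy":0,"dz":0,"wx":0,"wy":0,"wz":0,"fingers":1},{"dx":0,"dy":0,"dz":0,"wx":0,"wy":0,"wz":0,"fingers":1}]'

```text
clock: 13.05
eef_pos: [631.3, -19.1, 294.9]
tool_rot: [-2.552, 1.561, -2.541]
force: [0.6, -0.5, -0.5]
width: 0.1
```

```bash
python3 go.py 633 -19 188 0.7
python3 - <<'E'
from h import *
save('side','s8.png',(290,90,410,290),3)
E
```

```text
clk 13.05 pos [631.3 -19.1 294.9] x [-0.008 -0.005 -1.   ] zang 0.6 F [ 0.6 -0.5 -0.5] w 0.1
n 2 total d [0.1425 0.0009 0.0034] w [-0.01 -0.07  0.05] per row [0.0712 0.0004 0.0017] [-0.004 -0.037  0.025]
```

View pics/s8.png

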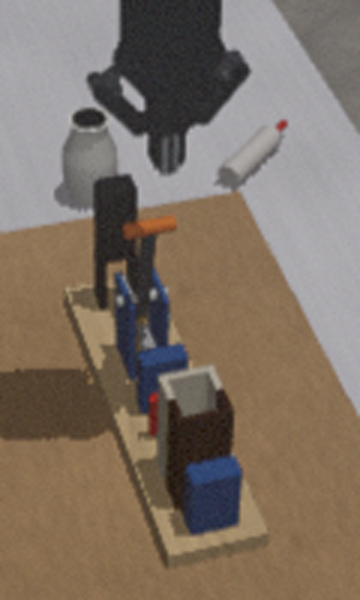

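The shut fingers are at (168,155) in the picture, and the bar is at (150,226). I'm lowering in front of the bar.

Request:
servo_tool --rows '[{"dx":0.06,"dy":0,"dz":0.002,"wx":0,"wy":-0.07,"wz":0.05,"fingers":1},{"dx":0.05,"dy":0,"dz":0,"wx":0,"wy":0,"wz":0,"fingers":1},{"dx":0.032,"dy":0,"dz":0,"wx":0,"wy":0,"wz":0,"fingers":1},{"dx":0,"dy":0.01,"dz":0,"wx":0,"wy":0,"wz":0,"fingers":1},{"dx":0,"dy":0.01,"dz":0,"wx":0,"wy":0,"wz":0,"fingers":1}]'

```text
clock: 13.72
eef_pos: [633.9, -3.6, 190.7]
tool_rot: [0.272, 1.567, 0.283]
force: [0.2, 1.3, 0.0]
width: 0.1
```

```bash
python3 go.py 633.5 10 188 0.7
python3 - <<'E'
from h import *
save('side','s9.png',(290,90,410,290),3)
E
```

```text
clk 13.72 pos [633.9  -3.6 190.7] x [ 0.004  0.001 -1.   ] zang 0.6 F [0.2 1.3 0. ] w 0.1
n 1 total d [ 0.0036  0.0181 -0.0004] w [-0.01  0.03 -0.01] per row [ 0.0036  0.0181 -0.0004] [-0.012  0.035 -0.01 ]
```

View pics/s9.png

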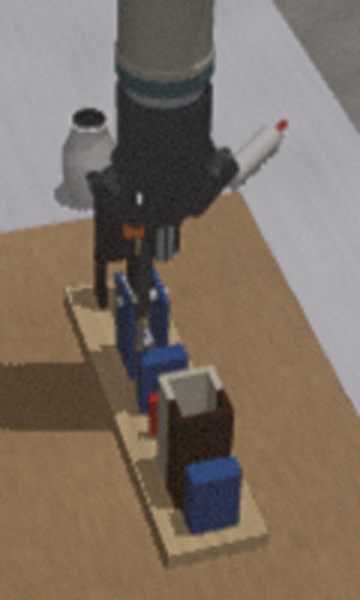

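Run:
```python
from h import *
for X in([633.9,-3.6,190],[633.9,26,200],[610,26,200],[657,26,200]): print(X,(proj('side',X)-[290,90])*3)
```

```text
[633.9, -3.6, 190] [159.45979932 257.23872122]
[633.9, 26, 200] [149.92908863 226.70905389]
[610, 26, 200] [123.02890119 231.50547794]
[657, 26, 200] [175.77439961 222.10071905]
```

Request:
servo_tool --rows '[{"dx":0.002,"dy":0.01,"dz":0,"wx":0,"wy":0.03,"wz":0,"fingers":1},{"dx":0,"dy":0.008,"dz":0,"wx":0,"wy":0,"wz":0,"fingers":1},{"dx":0,"dy":0,"dz":0,"wx":0,"wy":0,"wz":0,"fingers":1}]'

```text
clock: 14.15
eef_pos: [633.5, 9.5, 188.8]
tool_rot: [-0.921, 1.57, -0.909]
force: [1.0, -2.5, -0.2]
width: 0.1
```

Request:
servo_tool --rows '[{"dx":0,"dy":0.006,"dz":0,"wx":0,"wy":0,"wz":0,"fingers":1},{"dx":0,"dy":0,"dz":0,"wx":0,"wy":0,"wz":0,"fingers":1}]'

```text
clock: 14.4
eef_pos: [633.4, 14.0, 188.7]
tool_rot: [1.502, 1.57, 1.514]
force: [0.6, -4.6, 3.8]
width: 0.2
```

Request:
servo_tool --rows '[{"dx":0,"dy":0.01,"dz":0,"wx":0,"wy":0,"wz":0,"fingers":1},{"dx":0,"dy":0.006,"dz":0,"wx":0,"wy":0,"wz":0,"fingers":1},{"dx":0,"dy":0,"dz":0,"wx":0,"wy":0,"wz":0,"fingers":1}]'

```text
clock: 14.78
eef_pos: [633.4, 25.0, 188.9]
tool_rot: [-1.259, 1.57, -1.248]
force: [0.4, -6.0, 5.1]
width: -0.2
```

Request:
servo_tool --rows '[{"dx":0,"dy":0.012,"dz":0,"wx":0,"wy":0,"wz":0,"fingers":1},{"dx":0,"dy":0.012,"dz":0,"wx":0,"wy":0,"wz":0,"fingers":1},{"dx":0,"dy":0.008,"dz":0,"wx":0,"wy":0,"wz":0,"fingers":1},{"dx":0,"dy":0,"dz":0,"wx":0,"wy":0,"wz":0,"fingers":1}]'

```text
clock: 15.28
eef_pos: [633.0, 48.8, 188.2]
tool_rot: [-1.682, 1.569, -1.671]
force: [0.9, -6.6, 2.0]
width: 0.1
```

Run:
```python
from h import *
save('side','s10.png',(290,90,410,290),3)
```

```text
(no output)
```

View pics/s10.png

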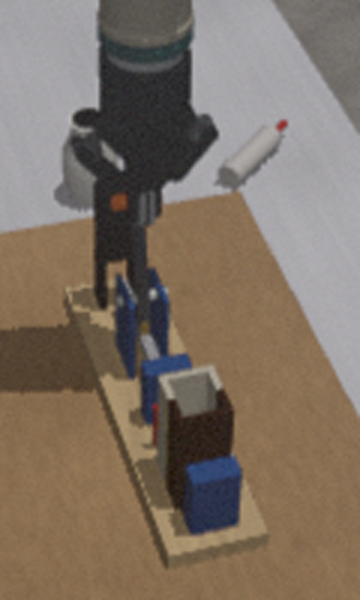

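The pull works: the jaw moved from about (162,358) to (165,368), and the bar is back at (118,200). Now the return and a second stroke.

Request:
servo_tool --rows '[{"dx":0,"dy":-0.02,"dz":0,"wx":0,"wy":0,"wz":0,"fingers":1},{"dx":0,"dy":-0.02,"dz":0,"wx":0,"wy":0,"wz":0,"fingers":1},{"dx":0,"dy":-0.019,"dz":0,"wx":0,"wy":0,"wz":0,"fingers":1},{"dx":0,"dy":0,"dz":0,"wx":0,"wy":0,"wz":0,"fingers":1},{"dx":0,"dy":0,"dz":0,"wx":0,"wy":0,"wz":0,"fingers":1}]'

```text
clock: 15.95
eef_pos: [632.9, 8.0, 188.0]
tool_rot: [2.049, 1.567, 2.061]
force: [0.1, 0.8, -0.3]
width: -0.3
```

Request:
servo_tool --rows '[{"dx":0,"dy":0.014,"dz":0,"wx":0,"wy":0,"wz":0,"fingers":1},{"dx":0,"dy":0.015,"dz":0,"wx":0,"wy":0,"wz":0,"fingers":1},{"dx":0,"dy":0.015,"dz":0,"wx":0,"wy":0,"wz":0,"fingers":1},{"dx":0,"dy":0.016,"dz":0,"wx":0,"wy":0,"wz":0,"fingers":1},{"dx":0,"dy":0,"dz":0,"wx":0,"wy":0,"wz":0,"fingers":1}]'

```text
clock: 16.58
eef_pos: [633.1, 50.5, 188.5]
tool_rot: [-1.386, 1.568, -1.373]
force: [1.1, -6.2, 0.4]
width: -0.3
```

```bash
cat > jw.py <<'E'
from ov import *
import sys
def show(fn,js,p=(633.5,-4,.012)):
    b=np.ascontiguousarray(ctrl.get_image('side')[:,:,::-1]); c=(320,180,390,280)
    o=[draw(b,'side',p,[],c,5)]
    i=o[0].copy()
    for k,j in enumerate(js):
        col=[(0,255,255),(0,255,0),(255,255,255)][k]
        q=pj('side',loc(p,[[-22,8-j,88],[-22,-12-j,88],[22,-12-j,88],[-22,-12-j,25]]))
        q=np.round((q-[320,180]+.5)*5).astype(int)
        cv2.polylines(i,[q[:3]],False,col,1,cv2.LINE_AA);cv2.line(i,tuple(q[1]),tuple(q[3]),col,1,cv2.LINE_AA)
    cv2.imwrite('pics/'+fn,np.hstack([o[0],i]))
E
python3 - <<'E'
from jw import *
show('s11.png',[21,28,35])
E
```

```text
(no output)
```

View pics/s11.png

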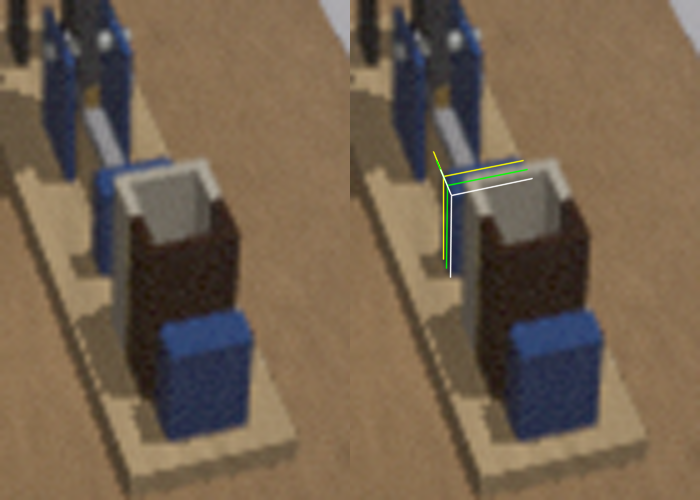

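The jaw's lower front corner is at (103,275), so travel is about 30–35 mm. The pad is now just behind the vase. Third stroke, pausing midway.

Request:
servo_tool --rows '[{"dx":0,"dy":-0.02,"dz":0,"wx":0,"wy":0,"wz":0,"fingers":1},{"dx":0,"dy":-0.02,"dz":0,"wx":0,"wy":0,"wz":0,"fingers":1},{"dx":0,"dy":-0.019,"dz":0,"wx":0,"wy":0,"wz":0,"fingers":1},{"dx":0,"dy":0,"dz":0,"wx":0,"wy":0,"wz":0,"fingers":1},{"dx":0,"dy":0,"dz":0,"wx":0,"wy":0,"wz":0,"fingers":1}]'

```text
clock: 17.25
eef_pos: [633.0, 8.7, 188.1]
tool_rot: [2.007, 1.567, 2.02]
force: [0.1, -0.3, 0.0]
width: -0.3
```

Request:
servo_tool --rows '[{"dx":0,"dy":0.014,"dz":0,"wx":0,"wy":0,"wz":0,"fingers":1},{"dx":0,"dy":0.012,"dz":0,"wx":0,"wy":0,"wz":0,"fingers":1},{"dx":0,"dy":0.008,"dz":0,"wx":0,"wy":0,"wz":0,"fingers":1},{"dx":0,"dy":0,"dz":0,"wx":0,"wy":0,"wz":0,"fingers":1}]'

```text
clock: 17.75
eef_pos: [633.5, 30.8, 189.5]
tool_rot: [-1.196, 1.568, -1.184]
force: [-0.6, -7.3, 5.0]
width: -0.0
```

Request:
servo_tool --rows '[{"dx":0,"dy":0.008,"dz":0,"wx":0,"wy":0,"wz":0,"fingers":1},{"dx":0,"dy":0.008,"dz":0,"wx":0,"wy":0,"wz":0,"fingers":1},{"dx":0,"dy":0,"dz":0,"wx":0,"wy":0,"wz":0,"fingers":1}]'

```text
clock: 18.12
eef_pos: [633.3, 41.3, 189.6]
tool_rot: [-1.333, 1.566, -1.322]
force: [-1.0, -8.9, 5.5]
width: 0.1
```

Request:
servo_tool --rows '[{"dx":0,"dy":0.009,"dz":0,"wx":0,"wy":0,"wz":0,"fingers":1},{"dx":0,"dy":0,"dz":0,"wx":0,"wy":0,"wz":0,"fingers":1},{"dx":0,"dy":0,"dz":0,"wx":0,"wy":0,"wz":0,"fingers":1}]'

```text
clock: 18.5
eef_pos: [633.2, 46.8, 189.1]
tool_rot: [-1.432, 1.565, -1.422]
force: [-0.2, -10.7, 2.9]
width: -0.2
```

Run:
```python
from jw import *
show('s12.png',[35,42,49])
```

```text
(no output)
```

View pics/s12.png

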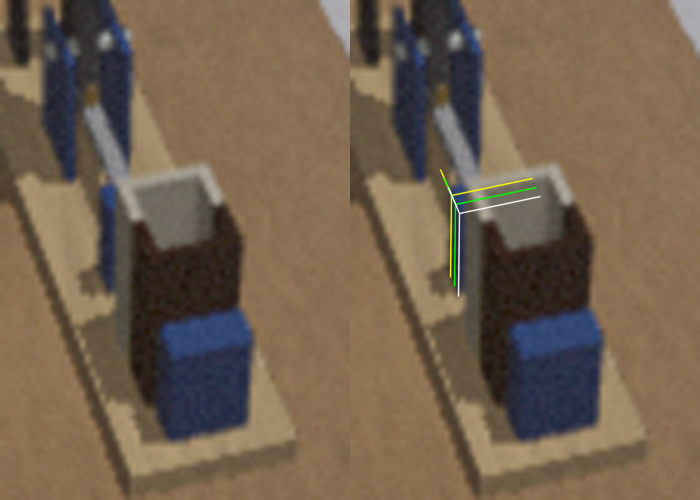

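The vase has slid about 4 mm towards the fixed jaw, and the push force rose from 6 to 10.7 N, so the pad is pressing. I'll do one more stroke in small steps, watching the force. From the spring data, about 15 N should be half way.

Request:
servo_tool --rows '[{"dx":0,"dy":-0.016,"dz":0,"wx":0,"wy":0,"wz":0,"fingers":1},{"dx":0,"dy":-0.018,"dz":0,"wx":0,"wy":0,"wz":0,"fingers":1},{"dx":0,"dy":-0.018,"dz":0,"wx":0,"wy":0,"wz":0,"fingers":1},{"dx":0,"dy":0,"dz":0,"wx":0,"wy":0,"wz":0,"fingers":1},{"dx":0,"dy":0,"dz":0,"wx":0,"wy":0,"wz":0,"fingers":1}]'

```text
clock: 19.18
eef_pos: [632.7, 12.2, 188.3]
tool_rot: [2.617, 1.569, 2.629]
force: [-1.5, -3.5, 3.4]
width: -0.3
```

Request:
servo_tool --rows '[{"dx":0,"dy":0.01,"dz":0,"wx":0,"wy":0,"wz":0,"fingers":1},{"dx":0,"dy":0.008,"dz":0,"wx":0,"wy":0,"wz":0,"fingers":1},{"dx":0,"dy":0,"dz":0,"wx":0,"wy":0,"wz":0,"fingers":1}]'

```text
clock: 19.55
eef_pos: [633.1, 22.9, 189.6]
tool_rot: [-1.564, 1.568, -1.553]
force: [-2.3, -9.3, 7.4]
width: 0.1
```

Request:
servo_tool --rows '[{"dx":0,"dy":0.008,"dz":0,"wx":0,"wy":0,"wz":0,"fingers":1},{"dx":0,"dy":0,"dz":0,"wx":0,"wy":0,"wz":0,"fingers":1},{"dx":0,"dy":0,"dz":0,"wx":0,"wy":0,"wz":0,"fingers":1}]'

```text
clock: 19.92
eef_pos: [633.2, 28.0, 189.8]
tool_rot: [-1.405, 1.567, -1.395]
force: [-1.5, -10.1, 7.5]
width: 0.1
```

Request:
servo_tool --rows '[{"dx":0,"dy":0.008,"dz":0,"wx":0,"wy":0,"wz":0,"fingers":1},{"dx":0,"dy":0,"dz":0,"wx":0,"wy":0,"wz":0,"fingers":1},{"dx":0,"dy":0,"dz":0,"wx":0,"wy":0,"wz":0,"fingers":1}]'

```text
clock: 20.3
eef_pos: [633.2, 33.5, 190.0]
tool_rot: [-1.396, 1.566, -1.386]
force: [-1.2, -12.5, 9.1]
width: -0.2
```

Run:
```python
from jw import *
show('s13.png',[42,49,56])
```

```text
(no output)
```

View pics/s13.png

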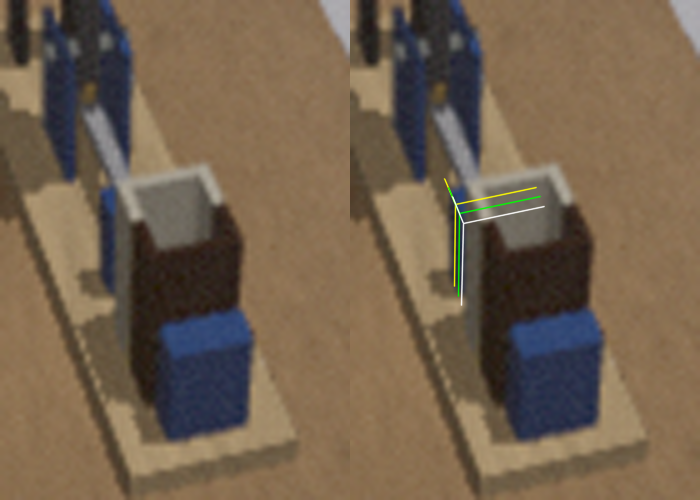

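Request:
servo_tool --rows '[{"dx":0,"dy":0.008,"dz":0,"wx":0,"wy":0,"wz":0,"fingers":1},{"dx":0,"dy":0,"dz":0,"wx":0,"wy":0,"wz":0,"fingers":1},{"dx":0,"dy":0,"dz":0,"wx":0,"wy":0,"wz":0,"fingers":1}]'

```text
clock: 20.72
eef_pos: [633.1, 39.0, 190.0]
tool_rot: [-1.418, 1.566, -1.408]
force: [-1.6, -12.1, 9.8]
width: -0.4
```

Request:
servo_tool --rows '[{"dx":0,"dy":0.006,"dz":0,"wx":0,"wy":0,"wz":0,"fingers":1},{"dx":0,"dy":0,"dz":0,"wx":0,"wy":0,"wz":0,"fingers":1},{"dx":0,"dy":0,"dz":0,"wx":0,"wy":0,"wz":0,"fingers":1}]'

```text
clock: 21.1
eef_pos: [633.0, 42.7, 189.9]
tool_rot: [-1.463, 1.565, -1.454]
force: [-1.5, -13.1, 8.4]
width: 0.0
```

Run:
```python
from jw import *
show('s14.png',[49,56,63])
a=ctrl.get_image('side')[:,:,::-1]
cv2.imwrite('pics/s14b.png',cv2.resize(a[200:290,330:380],None,fx=6,fy=6,interpolation=2))
```

```text
(no output)
```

View pics/s14.png

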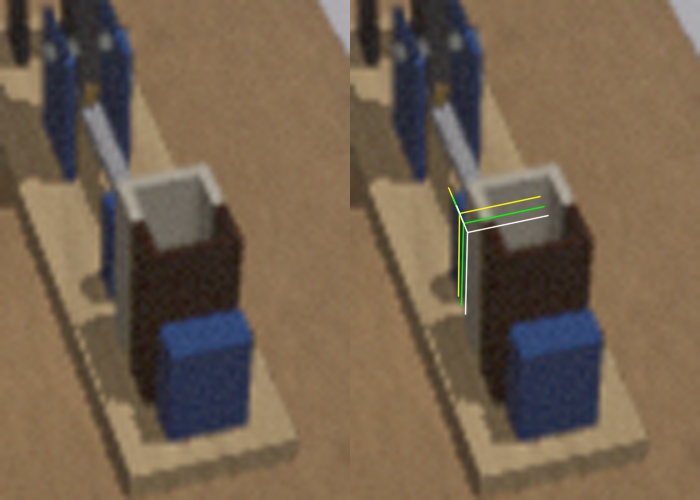

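Request:
servo_tool --rows '[{"dx":0,"dy":0.006,"dz":0,"wx":0,"wy":0,"wz":0,"fingers":1},{"dx":0,"dy":0.003,"dz":0,"wx":0,"wy":0,"wz":0,"fingers":1},{"dx":0,"dy":0,"dz":0,"wx":0,"wy":0,"wz":0,"fingers":1}]'

```text
clock: 21.58
eef_pos: [632.9, 48.0, 189.4]
tool_rot: [-1.52, 1.563, -1.512]
force: [-1.7, -15.5, 5.4]
width: -0.1
```

Request:
servo_tool --rows '[{"dx":0,"dy":0,"dz":0,"wx":0,"wy":0,"wz":0,"fingers":1},{"dx":0,"dy":0,"dz":0,"wx":0,"wy":0,"wz":0,"fingers":1}]'

```text
clock: 21.82
eef_pos: [633.0, 48.0, 189.4]
tool_rot: [-1.515, 1.563, -1.507]
force: [-1.1, -14.8, 5.7]
width: 0.1
```

Run:
```python
from jw import *
ims=[]
for k in range(6): ims.append(ctrl.get_image('side')[:,:,::-1].astype(float)); 
m=np.mean(ims,0).astype(np.uint8); cv2.imwrite('pics/mean15.png',m)
F=ctrl.read_state();print(F['clock'],F['eef_pos'],F['force'])
i0=cv2.imread('pics/sideraw.png')
f=lambda im:cv2.resize(im[200:260,325:365],None,fx=9,fy=9,interpolation=2)
cv2.imwrite('pics/s15.png',np.hstack([f(i0),f(m)]))
```

```text
22.125 [632.93596273  47.99303966 189.39483717] [ -1.20641031 -14.19467377   5.44834272]
```

View pics/s15.png

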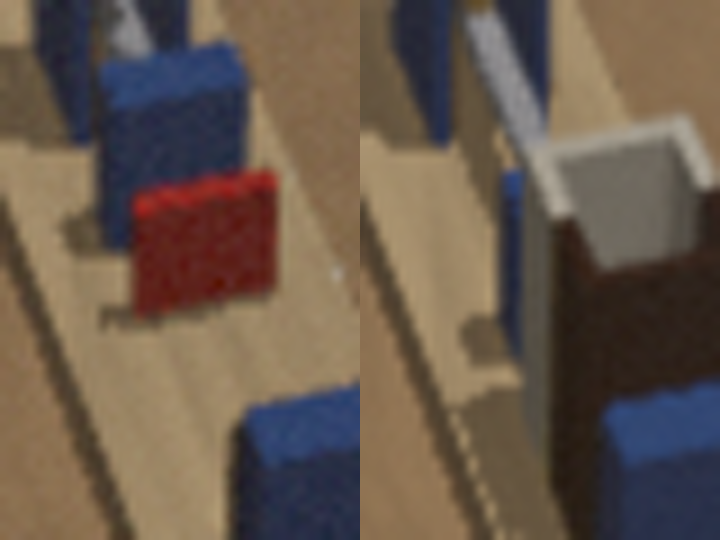

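Run:
```python
from h import *
g=lambda x,y,z:np.round(onz('side',[325+x/9-.5,200+y/9-.5],z),1)
print('jaw back-left top: init',g(100,65,88),'now',g(140,172,88))
print('jaw front-left bottom init',g(108,250,25),'now',g(152,360,25))
print('pad top-front-left/right init',g(137,212,71),g(275,180,71))
print('fixed jaw left top corners',g(245,410,90),g(603-360,410,90))
print('vase top back corners',g(533-360,150,130),g(685-360,118,130),'front',g(558-360,210,130))
print('pix per mm', proj('side',[612,-60,88])-proj('side',[612,-50,88]))
```

```text
jaw back-left top: init [613.6  -6.2  88. ] now [612.7 -52.1  88. ]
jaw front-left bottom init [611.9 -21.9  25. ] now [612.3 -68.6  25. ]
pad top-front-left/right init [612.1 -51.6  71. ] [654.8 -49.7  71. ]
fixed jaw left top corners [ 614.6 -149.7   90. ] [ 614.1 -149.5   90. ]
vase top back corners [612.1 -86.  130. ] [656.6 -85.2 130. ] front [ 612.2 -110.1  130. ]
pix per mm [1.06201079 2.64622535]
```

Run:
```python
from h import *
save('side','final.png')
s=ctrl.read_state();print(s['clock'],s['eef_pos'],s['force'])
```

```text
22.175 [632.95786078  48.0039812  189.41776866] [ -1.19486508 -15.7325888    5.88335163]
```

View pics/final.png

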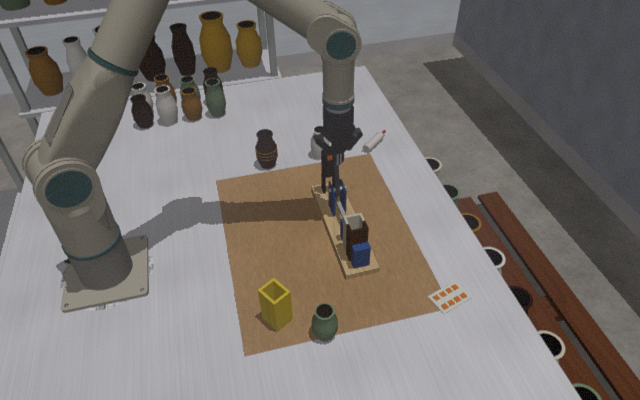

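The vase stands upright at (357,238) against the fixed jaw (361,255). The gripper is on the trigger at (335,150), and the round vases are where they were. The force holds at about 15 N, so I'm handing in.

```bash
python3 -c "
from cell import ctrl
print(ctrl.finish_job())"
```

```text
the job is handed in; nothing more can be done
None
```

I set the two-tone vase upright on the board between the jaws and let go of it. Then I worked the trigger through four strokes with the shut fingers and handed the job in at about 22 s, still pushing the bar back. The hand-in gives no verdict.

**Last checks:**
- **Push:** the push on the bar was steady at about 14–16 N, against about 6 N in the free strokes. That works out to roughly 20 N on the pad, or 11–12 mm pushed in.
- **Vase:** it slid about 5 mm and came to rest against the fixed jaw, upright and on the bar's line.
- **Round vases:** all three looked unmoved in the last picture, as did the yellow look-alike.

**Disagreement:** the pad's depth was never seen directly, because the vase hides it.
- Measuring jaw travel with my first clamp position gave only about 6 mm, the lower limit.
- Taking the clamp position from where the vase came to rest gave about 10 mm. The vase's rear rim gave about 11 mm, and both agree with the force.

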